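# Lock the bat onto the banding wheel with its T-key

### The job

Lock the plywood bat to the pottery banding wheel: take the blue-gripped T-key out of the wooden rack, put its T-head down through the slot in the bat until the key's collar rests flat on the bat, then turn the key a quarter turn so that the head lies crosswise under the slot, and let go. Leave the green-gripped pin and the wooden stamp in their places in the rack.

Things in the scene. Friction and masses are not known exactly. Their poses are not given: they have to be found in the camera images.
- t_key: Loose T-key, 0.2 kg, hung upright by its collar in a 3-pocket rack (top 50 mm above table). Origin: centre of collar underside; z up. Up: steel collar 60 mm dia, 6 thick; blue grip blade 46 long (x), 16 thick (y: pinch here, sides free), at 6 to 52 mm. Down: shaft 14 mm dia; T-head 60 long (x, as the blade), 16 wide (y), at 28 to 40 mm below. Lift straight out; neighbours 90 mm away along x.
- wheel_slot (a point): Slot centre at the bat's top face, 85 mm above the table; z up. Bat: plywood 200 x 200 mm on a fixed dark wheel, 250 mm dia. Slot 76 mm (x, a blue mark beyond each end) by 32 mm (y), through bat and plate, 18 mm in all; below, a round hollow 94 mm dia, down to 73 mm under the bat top, where the head turns freely either way. Collar down: key origin level with this point. Half turns look alike.
- pin_key: Bystander in another pocket of the rack: same collar and blade as the T-key but with a green grip, and a straight round foot without crossbar. Origin at the centre of the collar's underside, z up. To be left in place.
- stamp: Bystander in the remaining pocket of the rack: dark wooden clay stamp with a round turned handle, about 32 mm diameter, to 54 mm above its origin, same 60 mm collar. Origin at the centre of the collar's underside, z up. To be left in place.
There are look-alikes about, which are no part of the job. What is shaped like the t_key but red or yellow is not meant.

How it is judged:
By the outcome, as a careful person would: the job done as asked, in the order asked, and still so for the second after the job is handed in, with the robot touching nothing.
It also fails if it takes over 45 s, if anything falls off the work surface, if the arm or the gripper's body presses on something with over 40 N, if the wrist force passes 120 N, or if a joint passes its speed limit or range.

### The arm

A 7-joint arm with a two-finger parallel gripper is mounted at the origin on the work surface. World frame = base frame: x ahead of the robot, y to its left, z up, the work surface at z = 0. Lengths are in mm, angles in rad, forces in N, time in s.
With the tool pointing down it reaches from about 425 to 1025 mm from the base axis. Payload 9.4 kg.
Tool frame: the origin (TCP) lies on the centre line of the jaws, within the pads' length; the fingertips stand 8 mm ahead of it and the grasp point (between the pads) lies 11 mm behind it; y points along the fingers, x is the direction in which the jaws open and shut, and the axes are right-handed (so a half turn about y gives the same grasp; the last joint's range is limited). The gripper opens to 93 mm and grips with 3 to 60 N. Pads are 15 mm wide; open, the fingers measure 128 mm over their backs; the gripper's body (75 mm by 188 mm) begins 65 mm behind the grasp point.
Start: joints at [1.263, 0.599, -0.003, 1.599, 0.002, 0.943, -0.08], TCP at [165.839, -705.777, 226.618] pointing down, gripper open.
Joint ranges: [-2.57, 2.57], [-0.35, 1.97], [-1.29, 1.29], [0.11, 2.56], [-1.05, 4.19], [0.11, 1.86], [-2.63, 2.63]. Speed limits (rad/s): [2.22, 2.22, 3.01, 3.01, 3.14, 3.14, 3.14].

### API

Orientations are given as a unit quaternion [w, x, y, z].
In Python, from bench import status, optics, job gives the robot as it stands.
- The arm moves only by the tool play_rows, never from a script. Its argument "motion" is a list of rows, each an object of numbers: "jaw": the finger opening in mm, from 0 to 93; "tx", "ty", "tz": the shift along the tool's x, y, z in units of 300 mm (1.0 is 300 mm); "wx", "wy", "wz": the turn, a rotation vector about the tool's x, y, z in units of pi/2 rad (1.0 is pi/2 rad). In form: [{"jaw": .., "tx": .., "ty": .., "tz": .., "wx": .., "wy": .., "wz": ..}, ...]. A call has 1 to 12 rows; each row shifts and turns the commanded pose from where the row before left it, along the tool's axes as they then stand; what a row does not reach is not made up. A row lasts 1/8 s, in which the tool goes at most 62.5 mm and 10.7 degrees, less where a joint would pass 70% of its speed; a pose out of reach is approached as far as the arm can. A call with a number of a shift or a turn outside -1 to 1 is refused whole. A call with a gripper value outside its range is refused whole. The fingers move at their own pace and stop on an object; the grip force is fixed at half the most. Time passes only in rows, so rows that do not move let the fingers close. It gives the time, the measured TCP pose, the force and the opening at its end, in the units of the state.
- status.observe(): the state, without advancing time (a new reading comes with each control period).
- optics.grab_frame(name): name is "scene" or "top"; returns the picture (400x640x3 uint8, red, green, blue); there is no depth.
- optics.camera_params(name): a dict with "fx", "fy", "cx", "cy" (pixels), "D" ([k1, k2, p1, p2, k3] as OpenCV has them; the pictures are not rectified), "position" and "orientation" of the camera in the world. Camera axes: x right, y up, looking along -z (the intrinsics and any distortion apply to the point x, -y, -z); pixel columns grow to the right and rows downward; lengths in mm; the calibration is good to about 2 mm. A picture is of the moment at which its call begins. camera_params takes no time and is no camera call.
- job.sign_off(): hands the job in, once; it reports no verdict.
The state is a dict: "time": time; "joint_positions": joint angles; "dq": joint speeds; "joint_efforts": joint torques, N m; "position": TCP position; "tool_rot": TCP orientation; "ft_force": force on the tool from outside, world axes, zero at the start; "torque": the same for the moment, N m; "finger_gap": finger opening in mm.
Only numpy, scipy, OpenCV 4.12 (cv2) and the standard library are available. Lean on these libraries where they do the work, as an engineer would, in place of code of your own. Each camera call takes 0.05 s, during which the arm holds its last target.

## Working session

There is one attempt and no reset: what is moved stays moved. The work goes in short steps, Python scripts to look and compute and a tool call to move; the robot and the scene stay as the last step left them, time stands still between calls to the robot, and variables do not carry over. Pictures are saved under pics/ and viewed, and the job is handed in when it is done.

Besides the shell and the picture viewer there is one more tool, called after ">>>" as name([rows], argument=value, ...), one row to a line, values as JSON. play_rows: Moves the arm, as the interface text tells. Shifts and turns lie within -1 to 1; 1 stands for 300 mm of shift or pi/2 rad of turn. Its arguments: {"type":"object","properties":{"motion":{"type":"array"}},"required":["motion"]}

```bash
mkdir -p pics; python3 - <<'E'
from bench import status, optics, job
import cv2
for n in("scene","top"):
    cv2.imwrite(f"pics/{n}0.png",optics.grab_frame(n)[:,:,::-1]); print(optics.camera_params(n))
print(status.observe())
E
```

```text
{'fx': 412.01574310946404, 'fy': 412.01574310946404, 'cx': 314.4815245262676, 'cy': 198.4114783347534, 'D': array([-0.02739474,  0.        ,  0.        ,  0.        ,  0.        ]), 'position': array([1095.47242343, -460.76338691,  649.24811056]), 'orientation': array([0.81339779, 0.38232655, 0.19283639, 0.39373159])}
{'fx': 439.56626036219063, 'fy': 439.56626036219063, 'cx': 320.3371220049001, 'cy': 198.0405652195434, 'D': array([-0.06182255,  0.        ,  0.        ,  0.        ,  0.        ]), 'position': array([ 351.56431029,  -40.83202523, 1071.74174366]), 'orientation': array([-0.67946742, -0.07883502,  0.0847687 ,  0.72451593])}
{'time': 0.1, 'joint_positions': array([ 1.26326691,  0.60004774, -0.00254978,  1.60005997,  0.00176976,
        0.94288994, -0.07979252]), 'dq': array([-0.00030298, -0.0010019 ,  0.00018365, -0.00234813, -0.0003121 ,
       -0.00230985, -0.00098296]), 'joint_efforts': array([ 4.06110019e-03, -7.66563106e+01,  1.50165964e+00, -2.52934456e+01,
       -5.23191900e-02,  1.36388870e-02,  5.85241764e-05]), 'position': array([ 165.76917039, -705.35138551,  225.84071769]), 'tool_rot': array([ 0.55454314, -0.55398583,  0.43948957, -0.43866903]), 'ft_force': array([ 0.27432469,  0.56770758, -0.40471267]), 'torque': array([-0.04504382,  0.04610107, -0.00229079]), 'finger_gap': 93.12509065111841}
```

View pics/scene0.png

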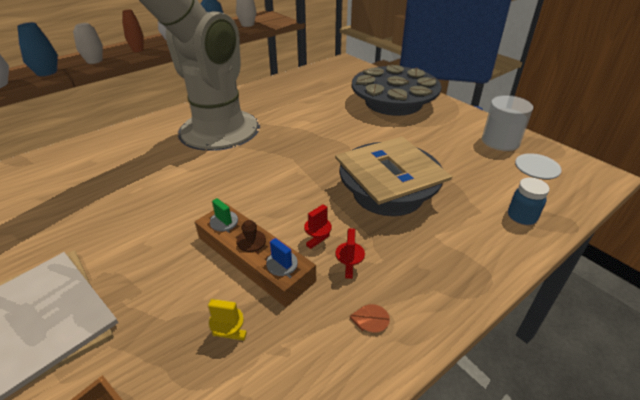

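View pics/top0.png

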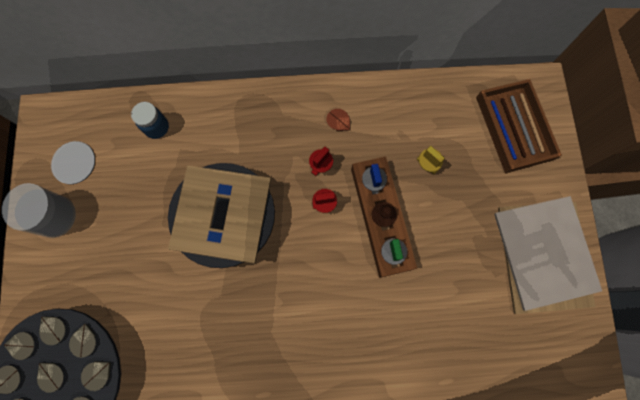

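```bash
cat > h.py <<'E'
import numpy as np, cv2
from scipy.spatial.transform import Rotation as R
from bench import status, optics, job
def rot(q): return R.from_quat([q[1],q[2],q[3],q[0]])
def cam(n):
    c=optics.camera_params(n); K=np.array([[c['fx'],0,c['cx']],[0,c['fy'],c['cy']],[0,0,1]])
    return K,np.array(c['D']),np.array(c['position']),rot(c['orientation'])
def proj(n,P):
    K,D,p,r=cam(n); q=r.inv().apply(np.atleast_2d(P)-p)*[1,-1,-1]
    return cv2.projectPoints(q,np.zeros(3),np.zeros(3),K,D)[0][:,0]
def rays(n,uv):
    K,D,p,r=cam(n); u=cv2.undistortPoints(np.array(uv,float).reshape(-1,1,2),K,D)[:,0]
    return p,r.apply(np.c_[u[:,0],-u[:,1],-np.ones(len(u))])
def plane(n,uv,z):
    p,d=rays(n,uv); return p+d*((z-p[2])/d[:,2])[:,None]
def tri(u1,u2):
    p,d=rays("scene",[u1]);q,e=rays("top",[u2]);d=d[0]/np.linalg.norm(d);e=e[0]/np.linalg.norm(e)
    s,t=np.linalg.lstsq(np.c_[d,-e],q-p,rcond=None)[0]
    return (p+s*d+q+t*e)/2, np.linalg.norm(p+s*d-q-t*e)
E
python3 - <<'E'
from h import *
s=status.observe(); print(rot(s['tool_rot']).as_matrix().round(3)); 
for n in("scene","top"): print(proj(n,[[0,0,0],s['position']]))
def crop(n,x,y,w,h,k):
    im=cv2.imread(f"pics/{n}0.png")[y:y+h,x:x+w]; return cv2.resize(im,None,fx=k,fy=k,interpolation=cv2.INTER_CUBIC)
cv2.imwrite("pics/c1.png",crop("scene",190,180,200,130,4))
cv2.imwrite("pics/c2.png",crop("scene",325,130,150,90,5))
cv2.imwrite("pics/c3.png",crop("top",330,140,110,145,4))
cv2.imwrite("pics/c4.png",crop("top",160,155,120,120,5))
E
```

```text
[[ 0.229 -0.     0.973]
 [-0.973  0.001  0.229]
 [-0.001 -1.    -0.   ]]
[[ 218.73580181  128.61255944]
 [-104.39224766  179.93083518]]
[[311.76597979 461.61663272]
 [674.06697996 373.045693  ]]
```

View pics/c1.png

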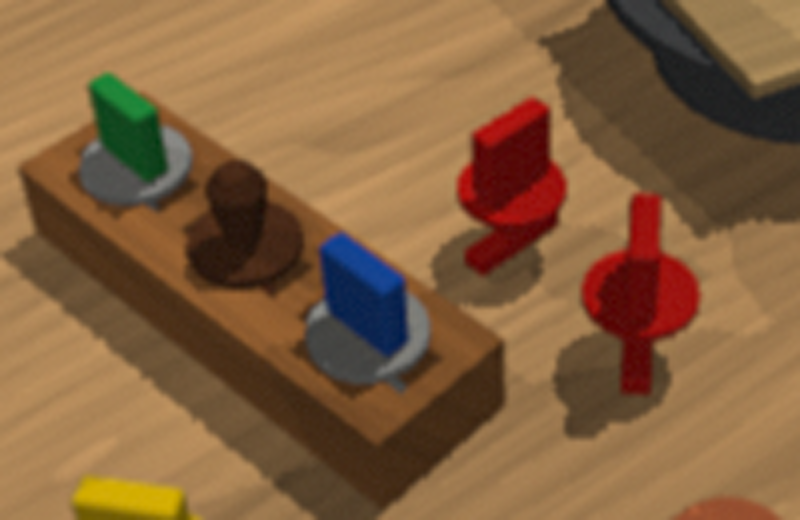

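View pics/c2.png

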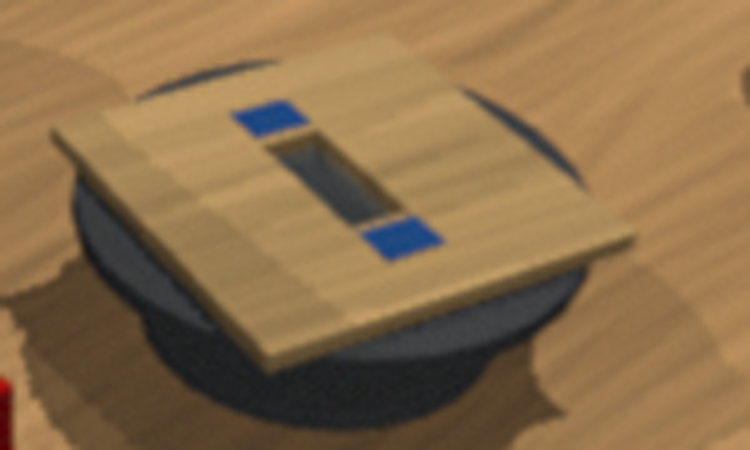

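View pics/c3.png

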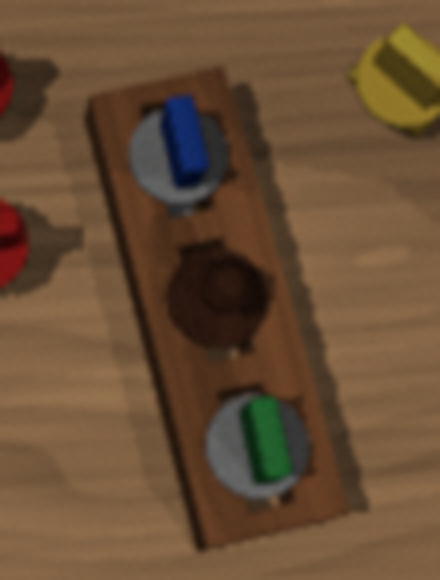

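View pics/c4.png

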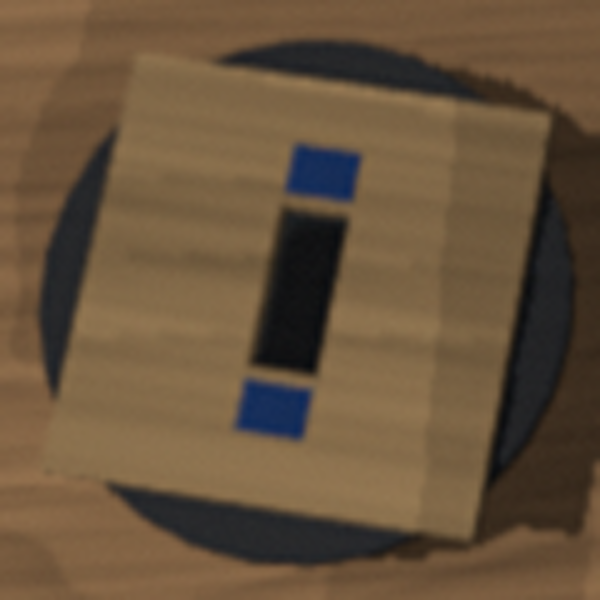

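```bash
python3 - <<'E'
from h import *
for n in("scene","top"):
    im=cv2.imread(f"pics/{n}0.png"); hsv=cv2.cvtColor(im,cv2.COLOR_BGR2HSV)
    m=cv2.inRange(hsv,(105,140,60),(125,255,255))
    N,l,st,c=cv2.connectedComponentsWithStats(m)
    for i in range(1,N):
        if st[i,4]>30:
            print(n,st[i],c[i].round(2))
            cn=cv2.findContours((l==i).astype(np.uint8),cv2.RETR_EXTERNAL,cv2.CHAIN_APPROX_NONE)[0][0]
            print(cv2.minAreaRect(cn), cv2.approxPolyDP(cn,1.5,True)[:,0].tolist())
x=cv2.imread("pics/top0.png"); print(x[160:192,365:388].sum(2)[::2]); 
print(x[160:192,365:388,0][::2])
x=cv2.imread("pics/scene0.png");print(x[236:272,266:296,0][::2])
E
```

```text
scene [373 151  12   6  43] [378.72 153.21]
((378.558837890625, 153.23529052734375), (4.123105525970459, 10.6715669631958), 75.96376037597656) [[384, 154], [382, 151], [373, 153], [376, 156]]
scene [399 174  13   7  59] [405.05 177.08]
((405.0377197265625, 177.13204956054688), (5.49442195892334, 11.538285255432129), 74.05460357666016) [[411, 178], [408, 174], [399, 176], [402, 180]]
scene [270 239  22  30 409] [280.73 253.15]
((280.5, 253.00003051757812), (30.141538619995117, 17.49146270751953), 38.65980911254883) [[274, 239], [270, 242], [272, 256], [287, 268], [291, 264], [290, 250]]
top [491 101  25  58 192] [503.29 129.4 ]
((503.32757568359375, 129.56900024414062), (61.46515655517578, 3.156820774078369), 68.19859313964844) [[492, 101], [511, 153], [515, 158]]
top [372 164  10  19 132] [376.28 173.55]
((376.2529296875, 173.3882293701172), (18.439088821411133, 7.2671709060668945), 77.47119140625) [[372, 165], [375, 182], [380, 182], [379, 169], [376, 164]]
top [218 185  13   9  99] [224.09 189.09]
((224.0, 189.0), (8.0, 12.0), 90.0) [[219, 185], [218, 192], [229, 193], [230, 186]]

[... 4849 characters left out ...]
 80  79  80  77  80  78
   80  83  82  82  79  78  77  85 112 122 120 119]
 [ 55  63  65  67  64  66  66  65  67  64  67  73  75  79  80  78  78  79
   79  81  84  82  78  79  77  84 105 114 118 121]
 [ 53  65  67  66  68  66  66  68  66  66  66  66  63  63  71  78  78  80
   79  80  85  82  79  78  75  82 102 119 122 122]
 [ 39  63  68  66  67  66  66  65  64  63  65  67  66  66  67  66  69  76
   79  80  85  81  80  79  80 100 116 120 121 110]
 [ 27  45  64  66  66  66  65  66  66  66  66  64  68  67  65  68  68  68
   71  76  79  77  76  92 111 120 121 112  99  68]
 [ 32  33  44  63  67  74  70  68  67  66  66  67  67  68  66  65  64  64
   66  66  72  89 112 120 117 108  97  73  45  23]]
```

```bash
cat > meas.py <<'E'
from h import *
def comps(n,im,lo,hi,box,k=6,minB=None):
    x,y,w,h=box
    c=cv2.resize(im[y:y+h,x:x+w],None,fx=k,fy=k,interpolation=cv2.INTER_LINEAR)
    m=cv2.inRange(cv2.cvtColor(c,cv2.COLOR_BGR2HSV),lo,hi)
    if minB: m&=cv2.inRange(c[:,:,0],minB,255)
    N,l,st,ce=cv2.connectedComponentsWithStats(m); out=[]
    for i in range(1,N):
        if st[i,4]>15*k*k:
            cn=cv2.findContours((l==i).astype(np.uint8),cv2.RETR_EXTERNAL,cv2.CHAIN_APPROX_NONE)[0][0]
            f=lambda p:(np.array(p)+.5)/k-.5+[x,y]
            r=cv2.minAreaRect(cn)
            out.append((f(ce[i]),f(cv2.boxPoints(r)),f(np.argwhere((l==i))[:,::-1])))
    return out
E
python3 - <<'E'
from meas import *
S=cv2.imread("pics/scene0.png");T=cv2.imread("pics/top0.png")
def axis(n,pts,z):
    P=plane(n,pts,z)[:,:2]; u,s,v=np.linalg.svd(P-P.mean(0),full_matrices=False); return P.mean(0).round(1),np.degrees(np.arctan2(v[0,1],v[0,0]))%180,(s/np.sqrt(len(P))*np.sqrt(12)).round(1)
for lab,lo,hi,bs,bt,ts,tt in (("blue",(105,120,40),(125,255,255),(262,232,40,42),(365,158,25,30),113,80),("green",(50,100,30),(90,255,255),(205,195,35,40),(380,232,30,35),None,None)):
    a=comps("s",S,lo,hi,bs,minB=ts);b=comps("t",T,lo,hi,bt,minB=tt)
    print(lab,[x[0] for x in a],[x[0] for x in b])
    if lab=="blue":
        P,e=tri(a[0][0],b[0][0]);print(P,e); print(axis("scene",a[0][2],P[2]),axis("top",b[0][2],P[2]))
        print(axis("scene",a[0][2],102),axis("top",b[0][2],102))
lo,hi=(105,130,50),(125,255,255)
a=comps("s",S,lo,hi,(365,145,55,40));b=comps("t",T,lo,hi,(200,178,40,70))
Q=[]
for x,y in zip(a,b[::-1]):
    P,e=tri(x[0],y[0]);Q.append(P);print("mark",x[0],y[0],P,e)
Q=np.array(Q);print(Q.mean(0),np.linalg.norm(Q[0]-Q[1]),np.degrees(np.arctan2(*(Q[0]-Q[1])[1::-1]))%180)
for n,c in(("scene",a),("top",b)):
    p=plane(n,[x[0] for x in c],85);print(n,p.mean(0),np.degrees(np.arctan2(*(p[0]-p[1])[1::-1]))%180)
# top cam: slot dark; collar gray
m=comps("t",T,(0,0,0),(180,255,60),(205,195,30,40));print([ (x[0],len(x[2])/36,axis("top",x[2],85)) for x in m])
E
```

```text
blue [array([280.21817048, 245.56876266])] [array([376.24460668, 172.87672104])]
[ 631.82046377 -188.31469287  101.24186466] 1.115663585159801
(array([ 632. , -187.8]), np.float64(7.566709733778919), array([43.3, 12.9])) (array([ 631.6, -188.8]), np.float64(7.9111860967412895), array([42.4, 13.6]))
(array([ 632.6, -188.2]), np.float64(7.566709733778915), array([43.3, 12.9])) (array([ 631.4, -188.7]), np.float64(7.9111860967412895), array([42.4, 13.6]))
green [array([221.72067702, 211.34482228])] [array([396.12767244, 249.44910631])]
mark [378.59055074 153.18537642] [214.30960941 236.48581891] [510.0547725  188.86252247  87.29775558] 0.8766884415720975
mark [404.88062844 177.1547619 ] [224.23568478 189.17635877] [619.24773803 164.62061152  87.27903631] 0.7666345974671519
[564.65125527 176.741567    87.28839594] 111.85157270693412 167.48278970608965
scene [562.61880188 179.78458542  85.        ] 167.44597542304618
top [564.87651979 176.91155458  85.        ] 167.50902598721657
[(array([219.47125504, 212.90535982]), 402.0833333333333, (array([564.1, 176.5]), np.float64(167.71696328383575), array([72.7, 29.8])))]
```

```bash
cat > go.py <<'E'
from h import *
import sys
x,y,z,a=map(float,sys.argv[1:5])
s=status.observe(); r=rot(s['tool_rot']); a=np.radians(a)
X=np.array([np.cos(a),np.sin(a),0]);Y=np.array([0,0,-1.]);Rt=R.from_matrix(np.c_[X,Y,np.cross(X,Y)])
d=np.array([x,y,z])-s['position']
print("t",s['time'],"pos",s['position'].round(1),"ang",np.degrees(np.arctan2(*r.as_matrix()[1::-1,0])).round(2),"gap",s['finger_gap'].round(1),"F",s['ft_force'].round(1),"q",s['joint_positions'].round(2))
print("rot w units",((r.inv()*Rt).as_rotvec()/(np.pi/2)).round(4))
print("shift now-frame",(r.inv().apply(d)/300).round(4),"after rot",(Rt.inv().apply(d)/300).round(4))
E
python3 go.py 631.8 -188.3 200 -82.3
```

```text
Traceback (most recent call last):
  File "go.py", line 7, in <module>
    print("t",s['time'],"pos",s['position'].round(1),"ang",np.degrees(np.arctan2(*r.as_matrix()[1::-1,0])).round(2),"gap",s['finger_gap'].round(1),"F",s['ft_force'].round(1),"q",s['joint_positions'].round(2))
                                                                                                                          ^^^^^^^^^^^^^^^^^^^^^
AttributeError: 'float' object has no attribute 'round'
```

```bash
sed -i "s/s\['finger_gap'\].round(1)/round(s['finger_gap'],1)/" go.py; python3 go.py 631.8 -188.3 200 -82.3
```

```text
t 0.1 pos [ 165.8 -705.4  225.8] ang -76.77 gap 93.1 F [ 0.3  0.6 -0.4] q [ 1.26  0.6  -0.    1.6   0.    0.94 -0.08]
rot w units [ 0.0001  0.0614 -0.0009]
shift now-frame [-1.3222  0.0878  1.9066] after rot [-1.4998  0.0861  1.7704]
```

>>> play_rows([
  {"jaw":70,"wy":0.061},
  {"jaw":70,"tx":-0.1,"tz":0.118},
  {"jaw":70,"tx":-0.1,"tz":0.118},
  {"jaw":70,"tx":-0.1,"tz":0.118},
  {"jaw":70,"tx":-0.1,"tz":0.118},
  {"jaw":70,"tx":-0.1,"tz":0.118},
  {"jaw":70,"tx":-0.1,"tz":0.118},
  {"jaw":70,"tx":-0.1,"tz":0.118},
  {"jaw":70,"tx":-0.1,"tz":0.118},
  {"jaw":70,"tx":-0.1,"tz":0.118},
  {"jaw":70,"tx":-0.1,"tz":0.118},
  {"jaw":70,"tx":-0.1,"tz":0.118},
])

```text
$.motion[0]: bad value
```

```bash
python3 go.py 631.8 -188.3 180 -82.3
```

```text
t 0.1 pos [ 165.8 -705.4  225.8] ang -76.77 gap 93.1 F [ 0.3  0.6 -0.4] q [ 1.26  0.6  -0.    1.6   0.    0.94 -0.08]
rot w units [ 0.0001  0.0614 -0.0009]
shift now-frame [-1.3221  0.1545  1.9066] after rot [-1.4998  0.1528  1.7704]
```

All keys are required in each row.

>>> play_rows([
  {"jaw":70,"tx":0,"ty":0,"tz":0,"wx":0,"wy":0.061,"wz":0},
  {"jaw":70,"tx":-0.1,"ty":0,"tz":0.118,"wx":0,"wy":0,"wz":0},
  {"jaw":70,"tx":-0.1,"ty":0,"tz":0.118,"wx":0,"wy":0,"wz":0},
  {"jaw":70,"tx":-0.1,"ty":0,"tz":0.118,"wx":0,"wy":0,"wz":0},
  {"jaw":70,"tx":-0.1,"ty":0,"tz":0.118,"wx":0,"wy":0,"wz":0},
  {"jaw":70,"tx":-0.1,"ty":0,"tz":0.118,"wx":0,"wy":0,"wz":0},
  {"jaw":70,"tx":-0.1,"ty":0,"tz":0.118,"wx":0,"wy":0,"wz":0},
  {"jaw":70,"tx":-0.1,"ty":0,"tz":0.118,"wx":0,"wy":0,"wz":0},
  {"jaw":70,"tx":-0.1,"ty":0,"tz":0.118,"wx":0,"wy":0,"wz":0},
  {"jaw":70,"tx":-0.1,"ty":0,"tz":0.118,"wx":0,"wy":0,"wz":0},
])

```text
time: 1.35
position: [445.9, -394.1, 226.4]
tool_rot: [-0.533, 0.533, -0.465, 0.465]
ft_force: [0.7, -0.3, -0.1]
finger_gap: 70.0
```

```bash
python3 go.py 631.8 -188.3 180 -82.3
```

```text
t 1.35 pos [ 445.9 -394.1  226.4] ang -82.27 gap 70.0 F [ 0.7 -0.3 -0.1] q [ 0.63  0.44  0.    1.91 -0.    0.79 -0.81]
rot w units [ 0.0002  0.0003 -0.0002]
shift now-frame [-0.5964  0.1546  0.7062] after rot [-0.5968  0.1547  0.7059]
```

>>> play_rows([
  {"jaw":70,"tx":-0.1,"ty":0,"tz":0.118,"wx":0,"wy":0,"wz":0},
  {"jaw":70,"tx":-0.1,"ty":0,"tz":0.118,"wx":0,"wy":0,"wz":0},
  {"jaw":70,"tx":-0.1,"ty":0,"tz":0.118,"wx":0,"wy":0,"wz":0},
  {"jaw":70,"tx":-0.1,"ty":0.05,"tz":0.118,"wx":0,"wy":0,"wz":0},
  {"jaw":70,"tx":-0.1,"ty":0.05,"tz":0.118,"wx":0,"wy":0,"wz":0},
  {"jaw":70,"tx":-0.097,"ty":0.055,"tz":0.116,"wx":0,"wy":0,"wz":0},
  {"jaw":70,"tx":0,"ty":0,"tz":0,"wx":0,"wy":0,"wz":0},
])

```text
time: 2.22
position: [632.5, -184.6, 178.1]
tool_rot: [0.534, -0.534, 0.465, -0.462]
ft_force: [0.3, -0.9, -0.1]
finger_gap: 70.0
```

```bash
python3 go.py 631.8 -188.3 72 -82.3; python3 - <<'E'
from h import *
for n in("scene","top"):
    cv2.imwrite(f"pics/{n}1.png",optics.grab_frame(n)[:,:,::-1])
a=cv2.imread("pics/scene1.png")[130:330,170:450];b=cv2.imread("pics/top1.png")[100:300,270:470]
cv2.imwrite("pics/v1.png",cv2.resize(np.hstack([a,b]),None,fx=1.6,fy=1.6))
E
```

```text
t 2.225 pos [ 632.5 -184.6  178.1] ang -81.91 gap 70.0 F [ 0.3 -0.9 -0.1] q [ 0.2   0.57 -0.01  1.8   0.    0.77 -1.23]
rot w units [ 0.0009  0.0043 -0.0017]
shift now-frame [ 0.0128  0.3535 -0.0036] after rot [ 0.0118  0.3535 -0.004 ]
```

View pics/v1.png

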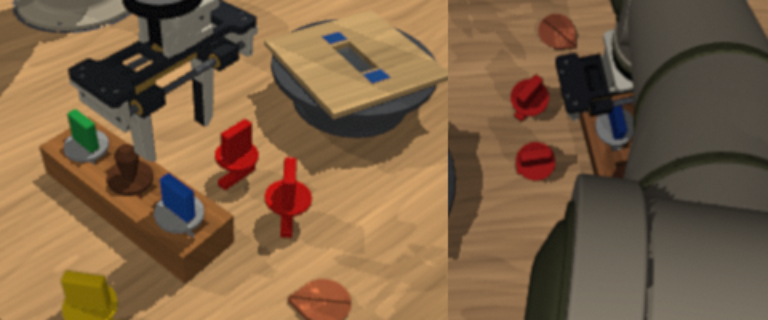

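```bash
python3 go.py 631.8 -188.3 72 -82.3; python3 - <<'E'
from h import *
s=status.observe();r=rot(s['tool_rot']);p=s['position']
for g in(-35,35): print(proj("scene",[p+r.apply([g,8,0])]),proj("scene",[p+r.apply([g,8,0])-[0,0,70]]))
E
```

```text
t 2.325 pos [ 630.6 -189.2  179.5] ang -82.22 gap 69.8 F [ 0.1 -0.5 -0.2] q [ 0.21  0.57 -0.    1.8   0.    0.77 -1.23]
rot w units [ 0.001   0.0009 -0.0001]
shift now-frame [-0.0024  0.3582  0.005 ] after rot [-0.0025  0.3582  0.0044]
[[291.08228439 207.59983454]] [[292.8845822  235.69475612]]
[[260.95917369 227.16346987]] [[264.66843397 255.51880817]]
```

>>> play_rows([
  {"jaw":70,"tx":-0.002,"ty":0.08,"tz":0.004,"wx":0,"wy":0,"wz":0},
  {"jaw":70,"tx":0,"ty":0.1,"tz":0,"wx":0,"wy":0,"wz":0},
  {"jaw":70,"tx":0,"ty":0.1,"tz":0,"wx":0,"wy":0,"wz":0},
  {"jaw":70,"tx":0,"ty":0.05,"tz":0,"wx":0,"wy":0,"wz":0},
  {"jaw":70,"tx":0,"ty":0.028,"tz":0,"wx":0,"wy":0,"wz":0},
  {"jaw":70,"tx":0,"ty":0,"tz":0,"wx":0,"wy":0,"wz":0},
])

```text
time: 3.08
position: [632.0, -189.1, 72.9]
tool_rot: [-0.532, 0.532, -0.465, 0.465]
ft_force: [0.8, 0.3, -0.3]
finger_gap: 70.1
```

```bash
python3 go.py 631.8 -188.3 72 -82.3; python3 - <<'E'
from h import *
for n in("scene",):
    cv2.imwrite(f"pics/{n}2.png",optics.grab_frame(n)[:,:,::-1])
a=cv2.imread("pics/scene2.png")[170:310,190:390]
cv2.imwrite("pics/v2.png",cv2.resize(a,None,fx=4,fy=4))
E
```

```text
t 3.075 pos [ 632.  -189.1   72.9] ang -82.3 gap 70.1 F [ 0.8  0.3 -0.3] q [ 0.21  0.7  -0.01  1.87  0.01  0.57 -1.24]
rot w units [-0.      0.      0.0001]
shift now-frame [-0.0028  0.0031 -0.0004] after rot [-0.0028  0.0031 -0.0004]
```

View pics/v2.png

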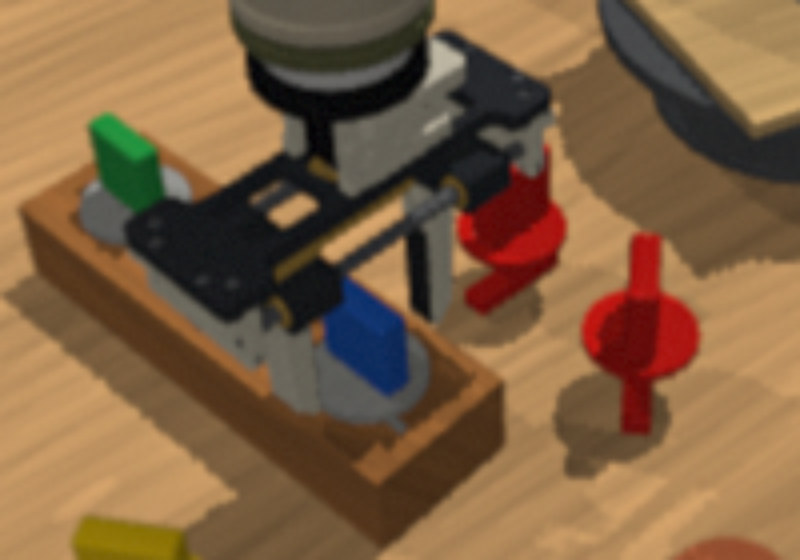

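>>> play_rows([
  {"jaw":30,"tx":-0.002,"ty":0,"tz":0,"wx":0,"wy":0,"wz":0},
  {"jaw":20,"tx":0,"ty":0,"tz":0,"wx":0,"wy":0,"wz":0},
  {"jaw":10,"tx":0,"ty":0,"tz":0,"wx":0,"wy":0,"wz":0},
  {"jaw":5,"tx":0,"ty":0,"tz":0,"wx":0,"wy":0,"wz":0},
  {"jaw":5,"tx":0,"ty":0,"tz":0,"wx":0,"wy":0,"wz":0},
  {"jaw":5,"tx":0,"ty":0,"tz":0,"wx":0,"wy":0,"wz":0},
  {"jaw":5,"tx":0,"ty":0,"tz":0,"wx":0,"wy":0,"wz":0},
  {"jaw":5,"tx":0,"ty":0,"tz":0,"wx":0,"wy":0,"wz":0},
])

```text
time: 4.12
position: [632.0, -188.1, 72.7]
tool_rot: [-0.533, 0.533, -0.465, 0.465]
ft_force: [0.4, -0.6, -0.3]
finger_gap: 15.6
```

```bash
python3 go.py 631.8 -188.3 200 -82.3
```

```text
t 4.125 pos [ 632.  -188.1   72.7] ang -82.27 gap 15.6 F [ 0.4 -0.6 -0.3] q [ 0.21  0.7  -0.01  1.87  0.01  0.57 -1.24]
rot w units [0.     0.0003 0.    ]
shift now-frame [ 0.0007 -0.4244 -0.0007] after rot [ 0.0007 -0.4244 -0.0007]
```

>>> play_rows([
  {"jaw":5,"tx":0,"ty":-0.03,"tz":0,"wx":0,"wy":0,"wz":0},
  {"jaw":5,"tx":0,"ty":-0.06,"tz":0,"wx":0,"wy":0,"wz":0},
  {"jaw":5,"tx":0,"ty":-0.08,"tz":0,"wx":0,"wy":0,"wz":0},
  {"jaw":5,"tx":0,"ty":-0.1,"tz":0,"wx":0,"wy":0,"wz":0},
  {"jaw":5,"tx":0,"ty":-0.1,"tz":0,"wx":0,"wy":0,"wz":0},
  {"jaw":5,"tx":0,"ty":-0.06,"tz":0,"wx":0,"wy":0,"wz":0},
  {"jaw":5,"tx":0,"ty":0,"tz":0,"wx":0,"wy":0,"wz":0},
])

```text
time: 5.0
position: [632.6, -188.2, 203.5]
tool_rot: [0.533, -0.532, 0.464, -0.466]
ft_force: [-0.5, 0.9, -2.0]
finger_gap: 15.5
```

```bash
python3 go.py 564.4 177 200 -102.5; python3 - <<'E'
from h import *
for n in("scene",):
    cv2.imwrite(f"pics/{n}3.png",optics.grab_frame(n)[:,:,::-1])
a=cv2.imread("pics/scene3.png")[130:310,190:390]
cv2.imwrite("pics/v3.png",cv2.resize(a,None,fx=3,fy=3))
E
```

```text
t 5.0 pos [ 632.6 -188.2  203.5] ang -82.27 gap 15.5 F [-0.5  0.9 -2. ] q [ 0.21  0.54 -0.    1.78  0.    0.81 -1.24]
rot w units [-0.0018  0.2248  0.0004]
shift now-frame [-1.2369  0.0102 -0.0616] after rot [-1.1393  0.0117 -0.4856]
```

View pics/v3.png

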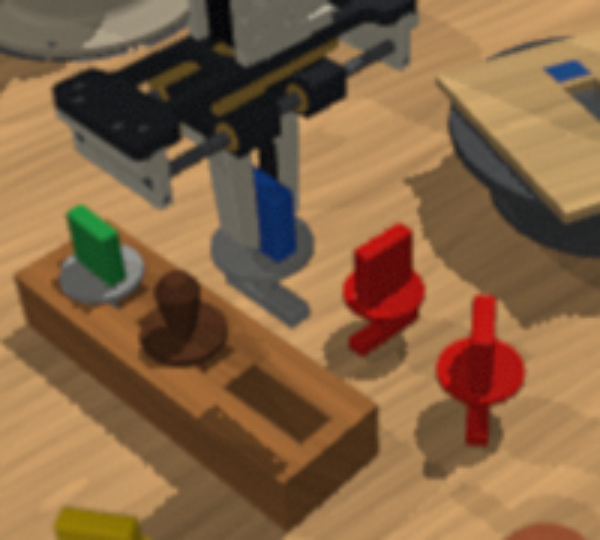

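>>> play_rows([
  {"jaw":5,"tx":0,"ty":0,"tz":0,"wx":0,"wy":0.075,"wz":0},
  {"jaw":5,"tx":0,"ty":0,"tz":0,"wx":0,"wy":0.075,"wz":0},
  {"jaw":5,"tx":0,"ty":0,"tz":0,"wx":0,"wy":0.075,"wz":0},
  {"jaw":5,"tx":-0.08,"ty":0,"tz":-0.034,"wx":0,"wy":0,"wz":0},
  {"jaw":5,"tx":-0.14,"ty":0,"tz":-0.06,"wx":0,"wy":0,"wz":0},
  {"jaw":5,"tx":-0.14,"ty":0,"tz":-0.06,"wx":0,"wy":0,"wz":0},
  {"jaw":5,"tx":-0.14,"ty":0,"tz":-0.06,"wx":0,"wy":0,"wz":0},
  {"jaw":5,"tx":-0.14,"ty":0,"tz":-0.06,"wx":0,"wy":0,"wz":0},
  {"jaw":5,"tx":-0.14,"ty":0,"tz":-0.06,"wx":0,"wy":0,"wz":0},
  {"jaw":5,"tx":-0.14,"ty":0,"tz":-0.06,"wx":0,"wy":0,"wz":0},
  {"jaw":5,"tx":-0.12,"ty":0,"tz":-0.05,"wx":0,"wy":0,"wz":0},
  {"jaw":5,"tx":-0.07,"ty":0,"tz":-0.03,"wx":0,"wy":0,"wz":0},
])

```text
time: 6.55
position: [563.9, 170.2, 200.2]
tool_rot: [0.442, -0.444, 0.551, -0.551]
ft_force: [-0.2, 0.7, -1.8]
finger_gap: 15.6
```

>>> play_rows([
  {"jaw":5,"tx":-0.03,"ty":0,"tz":-0.012,"wx":0,"wy":0,"wz":0},
  {"jaw":5,"tx":0,"ty":0,"tz":0,"wx":0,"wy":0,"wz":0},
  {"jaw":5,"tx":0,"ty":0,"tz":0,"wx":0,"wy":0,"wz":0},
])

```text
time: 6.92
position: [564.0, 175.9, 201.4]
tool_rot: [-0.442, 0.442, -0.552, 0.552]
ft_force: [-0.2, 0.2, -1.7]
finger_gap: 15.7
```

```bash
python3 go.py 564.4 177 160 -102.5; python3 - <<'E'
from h import *
for n in("scene","top"):
    cv2.imwrite(f"pics/{n}4.png",optics.grab_frame(n)[:,:,::-1])
a=cv2.imread("pics/scene4.png")[50:250,300:500];b=cv2.imread("pics/top4.png")[110:310,120:320]
cv2.imwrite("pics/v4.png",cv2.resize(np.hstack([a,b]),None,fx=2,fy=2))
E
```

```text
t 6.925 pos [564.  175.9 201.4] ang -102.61 gap 15.7 F [-0.2  0.2 -1.7] q [-0.47  0.47  0.1   1.94 -0.07  0.73 -2.12]
rot w units [ 0.0001 -0.0012  0.0006]
shift now-frame [-0.0039  0.138   0.0007] after rot [-0.0038  0.138   0.0007]
```

View pics/v4.png

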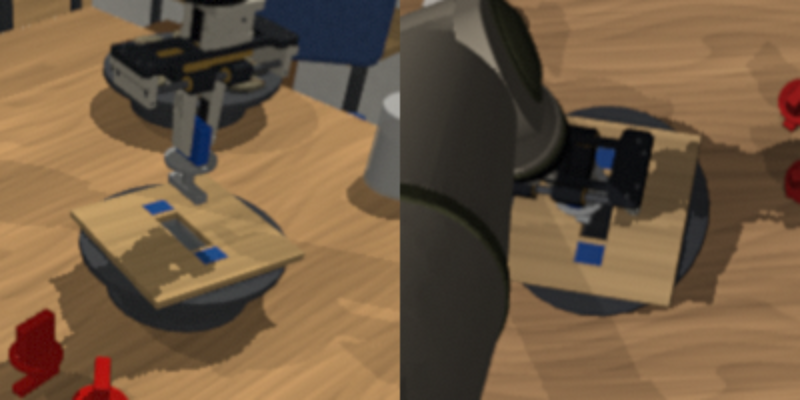

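>>> play_rows([
  {"jaw":5,"tx":-0.004,"ty":0.06,"tz":0.001,"wx":0,"wy":0,"wz":0},
  {"jaw":5,"tx":0,"ty":0.08,"tz":0,"wx":0,"wy":0,"wz":0},
  {"jaw":5,"tx":0,"ty":0,"tz":0,"wx":0,"wy":0,"wz":0},
  {"jaw":5,"tx":0,"ty":0,"tz":0,"wx":0,"wy":0,"wz":0},
])

```text
time: 7.52
position: [564.8, 178.1, 160.4]
tool_rot: [-0.442, 0.442, -0.552, 0.552]
ft_force: [0.0, -0.4, -1.9]
finger_gap: 15.8
```

```bash
python3 go.py 564.4 177 108 -102.5; python3 - <<'E'
from h import *
for n in("scene","top"):
    cv2.imwrite(f"pics/{n}5.png",optics.grab_frame(n)[:,:,::-1])
a=cv2.imread("pics/scene5.png")[100:200,330:450];b=cv2.imread("pics/top5.png")[160:260,160:280]
cv2.imwrite("pics/v5.png",cv2.resize(np.hstack([a,b]),None,fx=3.3,fy=3.3,interpolation=2))
E
```

```text
t 7.525 pos [564.8 178.1 160.4] ang -102.56 gap 15.8 F [ 0.  -0.4 -1.9] q [-0.46  0.52  0.09  1.98 -0.07  0.64 -2.12]
rot w units [-0.0003 -0.0007 -0.0001]
shift now-frame [ 0.004   0.1745 -0.0006] after rot [ 0.004   0.1745 -0.0006]
```

View pics/v5.png

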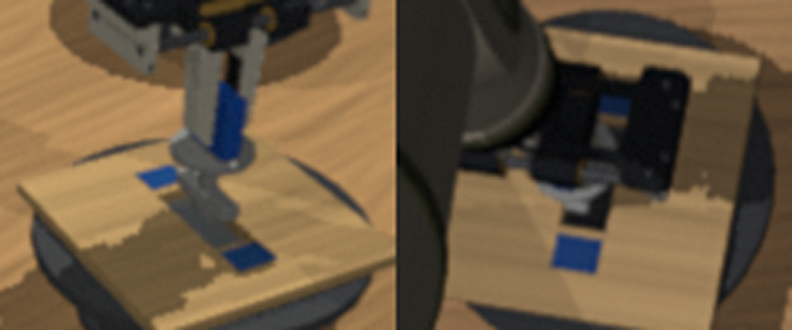

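>>> play_rows([
  {"jaw":5,"tx":0.002,"ty":0.03,"tz":0,"wx":0,"wy":0,"wz":0},
  {"jaw":5,"tx":0,"ty":0.04,"tz":0,"wx":0,"wy":0,"wz":0},
  {"jaw":5,"tx":0,"ty":0.04,"tz":0,"wx":0,"wy":0,"wz":0},
  {"jaw":5,"tx":0,"ty":0.03,"tz":0,"wx":0,"wy":0,"wz":0},
  {"jaw":5,"tx":0,"ty":0,"tz":0,"wx":0,"wy":0,"wz":0},
])

```text
time: 8.25
position: [563.7, 177.8, 116.6]
tool_rot: [0.442, -0.443, 0.552, -0.551]
ft_force: [-0.1, -0.7, -1.8]
finger_gap: 15.7
```

```bash
python3 go.py 564.4 177 108 -102.5; python3 - <<'E'
from h import *
for n in("scene",):
    cv2.imwrite(f"pics/{n}6.png",optics.grab_frame(n)[:,:,::-1])
a=cv2.imread("pics/scene6.png")[100:200,330:450]
cv2.imwrite("pics/v6.png",cv2.resize(a,None,fx=5,fy=5,interpolation=2))
E
```

```text
t 8.25 pos [563.7 177.8 116.6] ang -102.51 gap 15.7 F [-0.1 -0.7 -1.8] q [-0.45  0.58  0.08  2.01 -0.08  0.55 -2.11]
rot w units [ 0.001  -0.0001  0.0007]
shift now-frame [0.0021 0.0288 0.0029] after rot [0.0021 0.0288 0.0029]
```

View pics/v6.png

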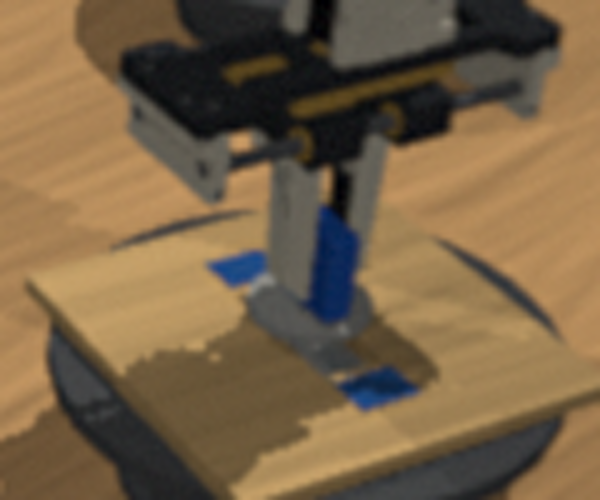

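Head is inside with no contact force. Lower to about 109, then in small steps until the force shows contact.

>>> play_rows([
  {"jaw":5,"tx":0.001,"ty":0.015,"tz":0.001,"wx":0,"wy":0,"wz":0},
  {"jaw":5,"tx":0,"ty":0.007,"tz":0,"wx":0,"wy":0,"wz":0},
  {"jaw":5,"tx":0,"ty":0,"tz":0,"wx":0,"wy":0,"wz":0},
  {"jaw":5,"tx":0,"ty":0,"tz":0,"wx":0,"wy":0,"wz":0},
])

```text
time: 8.8
position: [564.5, 177.6, 111.2]
tool_rot: [-0.443, 0.442, -0.552, 0.552]
ft_force: [-0.5, -0.4, -1.8]
finger_gap: 15.8
```

>>> play_rows([
  {"jaw":5,"tx":0,"ty":0.004,"tz":0,"wx":0,"wy":0,"wz":0},
  {"jaw":5,"tx":0,"ty":0,"tz":0,"wx":0,"wy":0,"wz":0},
])

```text
time: 9.05
position: [564.4, 177.6, 109.9]
tool_rot: [0.443, -0.443, 0.552, -0.552]
ft_force: [-0.0, -0.7, -1.5]
finger_gap: 15.7
```

>>> play_rows([
  {"jaw":5,"tx":0,"ty":0.004,"tz":0,"wx":0,"wy":0,"wz":0},
  {"jaw":5,"tx":0,"ty":0,"tz":0,"wx":0,"wy":0,"wz":0},
])

```text
time: 9.3
position: [564.4, 177.6, 108.6]
tool_rot: [0.442, -0.443, 0.552, -0.551]
ft_force: [0.3, -0.4, -1.7]
finger_gap: 15.9
```

>>> play_rows([
  {"jaw":5,"tx":0,"ty":0.003,"tz":0,"wx":0,"wy":0,"wz":0},
  {"jaw":5,"tx":0,"ty":0,"tz":0,"wx":0,"wy":0,"wz":0},
])

```text
time: 9.55
position: [564.4, 177.6, 107.7]
tool_rot: [0.442, -0.443, 0.552, -0.551]
ft_force: [-0.1, -0.0, -2.6]
finger_gap: 16.0
```

>>> play_rows([
  {"jaw":5,"tx":0,"ty":0.003,"tz":0,"wx":0,"wy":0,"wz":0},
  {"jaw":5,"tx":0,"ty":0,"tz":0,"wx":0,"wy":0,"wz":0},
])

```text
time: 9.8
position: [564.5, 177.6, 107.6]
tool_rot: [0.443, -0.442, 0.552, -0.552]
ft_force: [-2.2, -0.9, 6.9]
finger_gap: 16.2
```

>>> play_rows([
  {"jaw":5,"tx":0,"ty":0.003,"tz":0,"wx":0,"wy":0,"wz":0},
  {"jaw":5,"tx":0,"ty":0,"tz":0,"wx":0,"wy":0,"wz":0},
])

```text
time: 10.05
position: [564.5, 177.6, 107.6]
tool_rot: [0.443, -0.442, 0.552, -0.552]
ft_force: [-5.1, -1.3, 16.3]
finger_gap: 15.6
```

```bash
python3 go.py 564.4 177 108 -12.5; python3 - <<'E'
from h import *
for n in("scene",):
    cv2.imwrite(f"pics/{n}7.png",optics.grab_frame(n)[:,:,::-1])
a=cv2.imread("pics/scene7.png")[100:200,330:450]
cv2.imwrite("pics/v7.png",cv2.resize(a,None,fx=5,fy=5,interpolation=2))
E
```

```text
t 10.05 pos [564.5 177.6 107.6] ang -102.52 gap 15.6 F [-5.1 -1.3 16.3] q [-0.45  0.6   0.07  2.01 -0.08  0.53 -2.11]
rot w units [-6.0000e-04 -1.0003e+00 -1.0000e-04]
shift now-frame [ 0.002  -0.0014  0.0003] after rot [ 0.0003 -0.0014 -0.002 ]
```

View pics/v7.png

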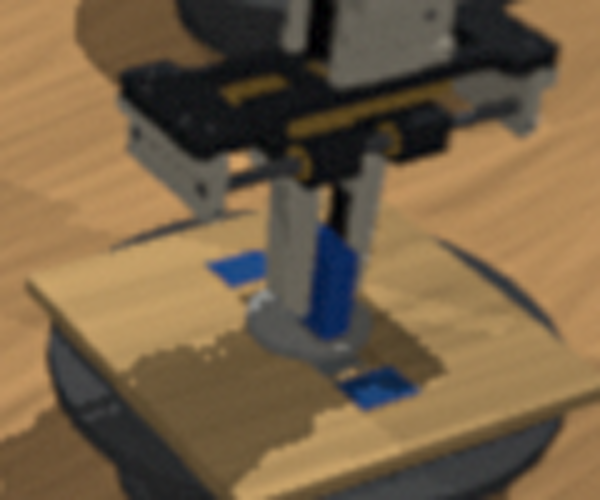

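>>> play_rows([
  {"jaw":5,"tx":0,"ty":-0.003,"tz":0,"wx":0,"wy":0,"wz":0},
  {"jaw":5,"tx":0,"ty":0,"tz":0,"wx":0,"wy":-0.05,"wz":0},
  {"jaw":5,"tx":0,"ty":0,"tz":0,"wx":0,"wy":-0.1,"wz":0},
  {"jaw":5,"tx":0,"ty":0,"tz":0,"wx":0,"wy":-0.1,"wz":0},
  {"jaw":5,"tx":0,"ty":0,"tz":0,"wx":0,"wy":-0.1,"wz":0},
  {"jaw":5,"tx":0,"ty":0,"tz":0,"wx":0,"wy":0,"wz":0},
])

```text
time: 10.85
position: [565.1, 177.9, 107.6]
tool_rot: [0.577, -0.575, 0.41, -0.41]
ft_force: [-0.5, 0.5, 6.3]
finger_gap: 15.8
```

```bash
python3 go.py 564.4 177 108 -12.5
```

```text
t 10.85 pos [565.1 177.9 107.6] ang -70.89 gap 15.8 F [-0.5  0.5  6.3] q [-0.34  0.6  -0.08  2.01  0.09  0.54 -1.73]
rot w units [-1.100e-03 -6.488e-01  2.000e-04]
shift now-frame [ 0.0022 -0.0013 -0.0031] after rot [-0.0015 -0.0013 -0.0035]
```

Turning freely under light load. Continue.

>>> play_rows([
  {"jaw":5,"tx":0,"ty":0,"tz":0,"wx":0,"wy":-0.1,"wz":0},
  {"jaw":5,"tx":0,"ty":0,"tz":0,"wx":0,"wy":-0.1,"wz":0},
  {"jaw":5,"tx":0,"ty":0,"tz":0,"wx":0,"wy":-0.1,"wz":0},
  {"jaw":5,"tx":0,"ty":0,"tz":0,"wx":0,"wy":-0.1,"wz":0},
  {"jaw":5,"tx":0,"ty":0,"tz":0,"wx":0,"wy":-0.1,"wz":0},
  {"jaw":5,"tx":0,"ty":0,"tz":0,"wx":0,"wy":-0.1,"wz":0},
  {"jaw":5,"tx":0,"ty":0,"tz":0,"wx":0,"wy":-0.05,"wz":0},
  {"jaw":5,"tx":0,"ty":0,"tz":0,"wx":0,"wy":0,"wz":0},
  {"jaw":5,"tx":0,"ty":0,"tz":0,"wx":0,"wy":0,"wz":0},
])

```text
time: 11.98
position: [565.0, 178.0, 107.6]
tool_rot: [0.703, -0.703, 0.077, -0.078]
ft_force: [-0.1, 0.3, 5.8]
finger_gap: 16.2
```

```bash
python3 go.py 564.4 177 108 -12.5; python3 - <<'E'
from h import *
for n in("scene","top"):
    cv2.imwrite(f"pics/{n}8.png",optics.grab_frame(n)[:,:,::-1])
a=cv2.imread("pics/scene8.png")[100:200,330:450];b=cv2.imread("pics/top8.png")[160:260,160:280]
cv2.imwrite("pics/v8.png",cv2.resize(np.hstack([a,b]),None,fx=3.3,fy=3.3,interpolation=2))
E
```

```text
t 11.975 pos [565.  178.  107.6] ang -12.52 gap 16.2 F [-0.1  0.3  5.8] q [-0.15  0.62 -0.37  1.99  0.38  0.6  -1.  ]
rot w units [-0.0006 -0.0002  0.0007]
shift now-frame [-0.0012 -0.0012 -0.0036] after rot [-0.0012 -0.0012 -0.0036]
```

View pics/v8.png

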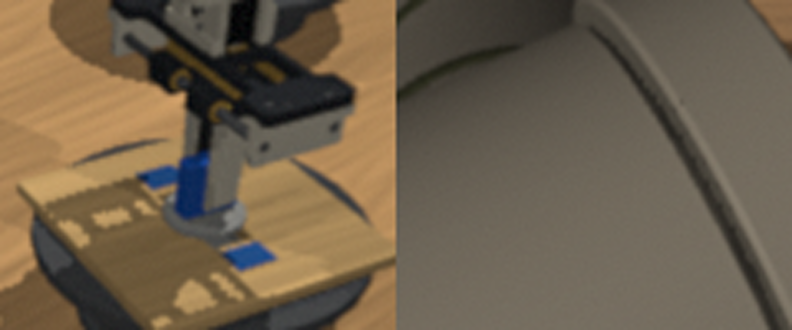

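>>> play_rows([
  {"jaw":5,"tx":0,"ty":-0.001,"tz":0,"wx":0,"wy":0,"wz":0},
  {"jaw":30,"tx":0,"ty":0,"tz":0,"wx":0,"wy":0,"wz":0},
  {"jaw":60,"tx":0,"ty":0,"tz":0,"wx":0,"wy":0,"wz":0},
  {"jaw":60,"tx":0,"ty":0,"tz":0,"wx":0,"wy":0,"wz":0},
  {"jaw":60,"tx":0,"ty":0,"tz":0,"wx":0,"wy":0,"wz":0},
  {"jaw":60,"tx":0,"ty":0,"tz":0,"wx":0,"wy":0,"wz":0},
])

```text
time: 12.82
position: [564.4, 177.6, 107.1]
tool_rot: [-0.703, 0.703, -0.077, 0.077]
ft_force: [-0.6, 0.8, -0.3]
finger_gap: 58.5
```

>>> play_rows([
  {"jaw":60,"tx":0,"ty":-0.03,"tz":0,"wx":0,"wy":0,"wz":0},
  {"jaw":60,"tx":0,"ty":-0.06,"tz":0,"wx":0,"wy":0,"wz":0},
  {"jaw":60,"tx":0,"ty":-0.1,"tz":0,"wx":0,"wy":0,"wz":0},
  {"jaw":60,"tx":0,"ty":-0.1,"tz":0,"wx":0,"wy":0,"wz":0},
  {"jaw":60,"tx":0,"ty":-0.1,"tz":0,"wx":0,"wy":0,"wz":0},
  {"jaw":60,"tx":0,"ty":0,"tz":0,"wx":0,"wy":0,"wz":0},
  {"jaw":60,"tx":0.1,"ty":0,"tz":0,"wx":0,"wy":0,"wz":0},
  {"jaw":60,"tx":0.1,"ty":0,"tz":0.1,"wx":0,"wy":0,"wz":0},
  {"jaw":60,"tx":0,"ty":0,"tz":0.15,"wx":0,"wy":0,"wz":0},
  {"jaw":60,"tx":0,"ty":0,"tz":0.15,"wx":0,"wy":0,"wz":0},
  {"jaw":60,"tx":0,"ty":0,"tz":0.15,"wx":0,"wy":0,"wz":0},
  {"jaw":60,"tx":0,"ty":0,"tz":0.15,"wx":0,"wy":0,"wz":0},
])

```text
time: 14.32
position: [668.5, 370.7, 223.7]
tool_rot: [-0.703, 0.703, -0.077, 0.077]
ft_force: [0.5, -0.3, 1.1]
finger_gap: 60.3
```

```bash
python3 go.py 564.4 177 108 -12.5; python3 - <<'E'
from h import *
for n in("scene","top"):
    cv2.imwrite(f"pics/{n}9.png",optics.grab_frame(n)[:,:,::-1])
a=cv2.imread("pics/scene9.png");b=cv2.imread("pics/top9.png")
cv2.imwrite("pics/v9.png",cv2.resize(np.hstack([a,b]),None,fx=.62,fy=.62,interpolation=cv2.INTER_AREA))
cv2.imwrite("pics/v9b.png",cv2.resize(np.hstack([a[100:220,330:450],b[160:280,160:280]]),None,fx=3.3,fy=3.3,interpolation=2))
E
```

```text
t 14.325 pos [668.5 370.7 223.7] ang -12.52 gap 60.3 F [ 0.5 -0.3  1.1] q [-0.34  0.68 -0.42  1.48  0.3   1.04 -1.05]
rot w units [ 0.0005 -0.0002 -0.0004]
shift now-frame [-0.1984  0.3863 -0.7052] after rot [-0.1989  0.3857 -0.7054]
```

View pics/v9.png

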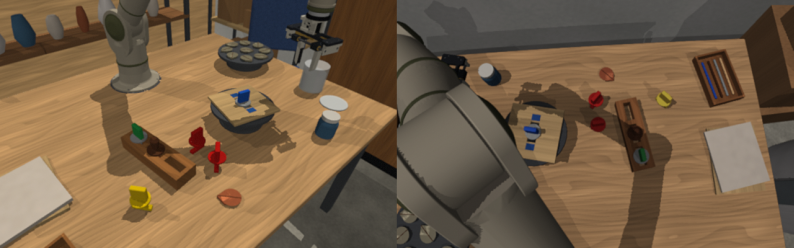

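View pics/v9b.png

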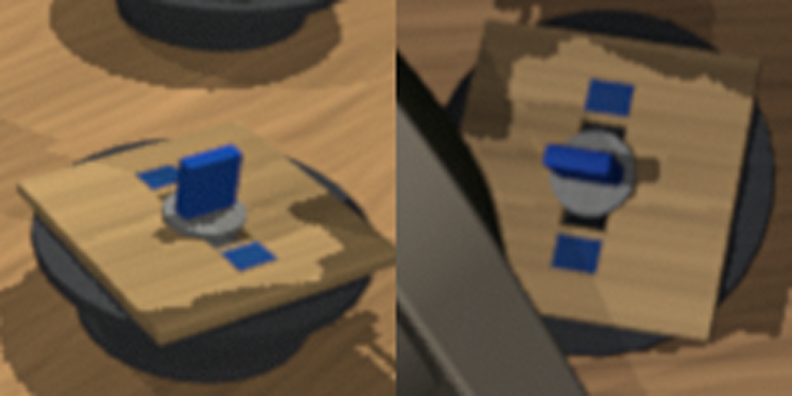

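```bash
python3 - <<'E'
from meas import *
S=cv2.imread("pics/scene9.png");T=cv2.imread("pics/top9.png")
lo,hi=(105,120,40),(125,255,255)
for t in(110,):
    a=comps("s",S,lo,hi,(378,140,30,35),minB=120);b=comps("t",T,lo,hi,(318-160+160-120,198,40,22),minB=85)
    print([(x[0],len(x[2])/36) for x in a],[(x[0],len(x[2])/36) for x in b])
    for n,c in(("scene",a),("top",b)):
      for x in c:
        P=plane(n,x[2],137)[:,:2];u,s,v=np.linalg.svd(P-P.mean(0),full_matrices=False);print(n,P.mean(0),np.degrees(np.arctan2(v[0,1],v[0,0]))%180,s/np.sqrt(len(P))*3.46)
    if a and b: print(tri(a[0][0],b[0][0]))
for n,f,box in(("scene","scene",(205,195,35,40)),("top","top",(380,232,30,35))):
    print(n,[comps(n,cv2.imread(f"pics/{f}{k}.png"),(50,100,30),(90,255,255),box)[0][0] for k in(0,9)])
print(np.abs(status.observe()['dq']).max())
E
```

```text
[(array([393.39290196, 147.29007843]), 59.02777777777778)] [(array([214.63113025, 208.09799751]), 133.86111111111111)]
scene [565.73988762 176.00442012] 78.09802108136364 [42.44960153 13.52050523]
top [564.19525198 175.58547349] 77.93993215465947 [42.32685306 15.1840586 ]
(array([564.76579546, 176.24334816, 136.21922572]), np.float64(1.2002878058529112))
scene [array([221.72067702, 211.34482228]), array([221.76175979, 211.53892073])]
top [array([396.12767244, 249.44910631]), array([396.37142205, 249.30910024])]
0.06446574042348308
```

Blade top is at z 136 (137 expected), at 78° against the slot's 167.5°, and centred on the slot. The pin has not moved. I'll let the arm settle, then hand in.

>>> play_rows([
  {"jaw":60,"tx":0,"ty":0,"tz":0,"wx":0,"wy":0,"wz":0},
  {"jaw":60,"tx":0,"ty":0,"tz":0,"wx":0,"wy":0,"wz":0},
  {"jaw":60,"tx":0,"ty":0,"tz":0,"wx":0,"wy":0,"wz":0},
])

```text
time: 14.8
position: [668.9, 368.1, 224.4]
tool_rot: [-0.703, 0.703, -0.078, 0.078]
ft_force: [1.5, 0.5, 0.0]
finger_gap: 60.0
```

```bash
python3 -c "
from bench import job
print(job.sign_off())"
```

```text
the job is handed in; nothing more can be done
None
```

I locked the bat with the blue T-key and handed the job in at 14.8 s. I lifted the key out of the rack and put its head down through the slot until the collar rested on the bat. I then turned it 90°, let go and backed the arm clear.

**Last checks:**
- **Position:** the blade is centred on the slot to about 1 mm.
- **Height:** the blade top measured 136.2 mm against 137 expected, so the collar is down flat.
- **Angle:** the blade lies at 78°, against 167.5° for the slot, so the head is crosswise to within about half a degree.
- **Bystanders:** the green pin is unmoved to within 0.3 px. I checked the stamp only by eye, and it is in its pocket.
- **Force:** the highest force I read was about 17 N, when the collar touched down.

**Disagreements:** the two cameras' sight lines missed each other by about 1 mm. They put the slot marks at 87.3 mm instead of the stated 85, so I found the seating height from the contact force instead.

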